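# Bridge the bowl with two laths and set a lid on them for pour-glazing

## Task

Get a lid ready for pour-glazing: take the two wooden laths off the sloping draining rack and lay them flat and parallel across the rim of the dark bowl, about 45 mm apart centre to centre, evenly on either side of the bowl's middle and with both ends of each sticking out past the rim. Then take the larger of the two unglazed lids by its knob and set it down gently, knob up, resting on both laths over the middle of the bowl. Leave the bowl where it stands and do not disturb the small lid, the dark glazed lid or the tin.

Things in the scene. Friction and masses are not known exactly. Their poses are not given: they have to be found in the camera images.
- rack: fixed wooden draining rack, slatted base 176 x 168 x 18 mm, low toe rail (35 mm high) along its front edge, at the back a rail along its y axis between two posts 106 mm high. Origin on the table; x points from toe rail to back rail. Two laths lean on it 76 mm apart, rising to +x at 27 deg; collars on the back rail (45 mm beyond each lath's middle) flank them, 7 mm above their undersides
- lath_a: loose wooden lath, 190 long (x) x 14 wide (y) x 12 mm thick (z), 30 g, leaning in the lane on the rack's +y side; origin at the middle of its underside (centre of mass 6 mm along z from there); x runs along it, to its high end while in the rack, z out of its upper face. Below its middle there is about 45 mm or more of free space
- lath_b: the other, equal lath, in the rack lane on the rack's -y side; same axes
- bowl: dark brown glazed open bowl, 136 mm across, 72 mm high, 550 g, loose; origin at the centre of its foot, z up; foot 68 mm across, rim level to within 1 mm, rim centre line about 130 mm across
- bowl_rim (a point): centre of the bowl's mouth, at the height of the rim, 72 mm above the table
- lid_large: the larger unglazed (pale clay) lid, 80 mm across, 34 mm high, 120 g, loose, knob up; origin at the centre of its underside, z up. Flat underside 59 mm across; plate's edge at 8 to 11 mm height, then a cone up to 17 mm where the knob begins; knob 19 mm across between 24 and 31 mm height, slight waist below, top at 34 mm
- lid_small: the smaller unglazed lid, 67 mm across and 34 mm high, loose; stays where it is
- lid_dark: dark glazed lid, 84 mm across and 37 mm high, loose; stays where it is
- tin: lidded tin, 64 mm across and 72 mm high, loose; stays where it is
There are look-alikes about, which are no part of the job. What is shaped like the lid_large but orange is not meant.

How it is judged:
By the outcome, as a careful person would: the job done as asked, in the order asked, and still so for the second after the job is handed in, with the robot touching nothing.
It also fails if it takes over 64 s, if anything falls off the work surface, if the arm or the gripper's body presses on something with over 40 N, if the wrist force passes 120 N, or if a joint passes its speed limit or range.

## Robot

A 6-joint arm with a two-finger parallel gripper is mounted at the origin on the work surface; the furniture and walls round the work are solid. World frame = base frame: x ahead of the robot, y to its left, z up, the work surface at z = 0. Lengths are in mm, angles in degrees, forces in N, time in s.
With the tool pointing down it reaches from about 300 to 850 mm from the base axis. Payload 4.2 kg.
Tool frame: the origin (TCP) lies midway between the tips of the shut fingers; the grasp point (between the pads) lies 19 mm behind it (pinch_z is the distance from the TCP to the grasp point, in mm); z points along the fingers, y is the line along which they close (so a half turn about z gives the same grasp; the last joint's range is limited). The gripper opens to 91 mm and grips with 3 to 60 N. Pads are 32 mm wide; open, the fingers measure 118 mm over their backs; the gripper's body (76 mm by 178 mm) begins 60 mm behind the grasp point.
Start: joints at [72.594, 18.312, 89.639, -0, 72.044, -1.146], TCP at [161.005, 552.015, 213.976] pointing down, gripper open.
Joint ranges: [-177.97, 177.97], [-48.28, 115.42], [12.27, 149.76], [-77.06, 257.06], [2.81, 150.46], [-146.56, 146.56]. Speed limits (degrees/s): [147.25, 147.25, 180, 180, 180, 180].

## Interface

Orientations are given as [roll, pitch, yaw] about the fixed x, y, z axes, in that order (R = Rz(yaw) Ry(pitch) Rx(roll)).
In Python, from workcell import * gives the robot as it stands.
- The arm moves only by the tool step_arm, never from a script. Its argument "steps" is a list of rows, each a list of 7 numbers: the turn, a rotation vector about the tool's x, y, z in degrees, then the shift along the tool's x, y, z in mm, then the opening, from 0 (shut) to 1 (fully open). In form: [[rx, ry, rz, x, y, z, hand], ...]. A call has exactly 8 rows; each row shifts and turns the commanded pose from where the row before left it, along the tool's axes as they then stand; what a row does not reach is not made up. A row lasts 1/8 s, in which the tool goes at most 62.5 mm and 10.7 degrees, less where a joint would pass 70% of its speed; a pose out of reach is approached as far as the arm can. A call is refused whole if a number of a shift passes 62.5 or a number of a turn 10.7, either way. A call with a gripper value outside its range is refused whole. The fingers move at their own pace and stop on an object; "force" is the grip in N (left out, the last holds). Time passes only in rows, so rows that do not move let the fingers close, or fill a call up. It gives the time, the measured TCP pose, the force, the opening and the grip force at its end, in the units of the state.
- state(): the state, without advancing time (a new reading comes with each control period).
- grab_frame(name): name is "side" or "top" or "wrist"; returns a dict with "image" (384x512x3 uint8, blue, green, red), "fovy" (degrees; the focal length in pixels is half the picture's height over the tangent of half this angle, whatever the lens; pixels are square), "cx", "cy" (the principal point, pixels), "origin" and "rotation" of the camera in the world; the wrist camera has in their place "tool_from_camera" (4x4, takes a point from camera to tool coordinates, whose origin is the TCP and whose axes are the flange's). Camera axes: x right, y down, z forward; pixel columns grow to the right and rows downward; lengths in mm; the calibration is good to about 2 mm. The wrist camera is an equidistant fisheye: a pixel r from the principal point sees the ray r / f radians off the axis. A picture is of the moment at which its call begins: read the wrist's pose just before it. There is no depth.
- job_done(): hands the job in; it is judged then, once.
The state is a dict: "time_s": time; "qpos": joint angles; "qvel": joint speeds; "effort": joint torques, N m; "ee_pos": TCP position; "ee_rot": TCP orientation; "force": force on the tool from outside, world axes, zero at the start; "torque": the same for the moment, N m; "gripper_width": finger opening in mm; "gripper_force": force on a finger pad.
Only numpy, scipy, OpenCV 4.12 (cv2) and the standard library are available. Lean on these libraries where they do the work, as an engineer would, in place of code of your own. Each camera call takes 0.05 s, during which the arm holds its last target. There are 200 camera calls.

## Working session

There is one attempt and no reset: what is moved stays moved. The work goes in short steps, Python scripts to look and compute and a tool call to move; the robot and the scene stay as the last step left them, time stands still between calls to the robot, and variables do not carry over. Pictures are saved under pics/ and viewed, at most 11 in all, crops included, and the job is handed in when it is done.

Besides the shell and the picture viewer there is one more tool, called after "Call:" as a command line: name --pt "numbers of a row" for each row, then --argument value for the rest. step_arm: Moves the arm, as the interface text tells. Its arguments: {"type":"object","properties":{"steps":{"type":"array","items":{"type":"array","items":{"type":"number"}}},"force":{"type":"number"}},"required":["steps"]}

```bash
mkdir -p pics; ls; cat > h.py <<'E'
from workcell import *
import numpy as np, cv2
from scipy.spatial.transform import Rotation as R
E
python3 - <<'E'
from h import *
s=state();print(s)
for n in("top","side"):
    f=grab_frame(n);cv2.imwrite(f"pics/{n}0.png",f["image"]);np.save(n+"0.npy",f,allow_pickle=True)
    print(n,f["fovy"],f["cx"],f["cy"],f["origin"],f["rotation"])
a=cv2.imread("pics/top0.png");b=cv2.imread("pics/side0.png")
cv2.imwrite("pics/t0.png",cv2.resize(a,(800,600)));cv2.imwrite("pics/s0.png",cv2.resize(b,(800,600)))
E
```

```text
pics
{'time_s': 0.0, 'qpos': array([ 7.25928595e+01,  1.83531370e+01,  8.97079120e+01, -8.65350179e-04,
        7.20444923e+01, -1.14750885e+00]), 'qvel': array([ 0.01226899,  0.09419799, -0.04087879,  0.0198081 , -0.01644441,
       -0.07483569]), 'effort': array([-3.51048784e-04, -4.12468636e+01, -2.31977230e+01,  7.27864774e-02,
        4.54061979e-02, -1.29646214e-04]), 'ee_pos': array([160.85775223, 551.49850841, 213.0950964 ]), 'ee_rot': array([-1.79894463e+02, -1.29107162e-03,  1.63740635e+02]), 'force': array([ 0.13345367, -0.80391473,  0.2026649 ]), 'torque': array([ 0.01993147, -0.0339345 ,  0.00356296]), 'gripper_force': 0.0, 'gripper_width': 90.96343550697604}
top 44.72289130150653 259.1317608555632 181.6256583418393 [ 251.28251472  -51.60659221 1571.81810864] [-171.41390315    1.24998486  -89.2283326 ]
side 44.991770949706016 260.62430137238346 189.52635860618045 [  -30.26804464 -1400.4731693    791.77558491] [-116.28646221   -0.38300257  -20.87476714]
```

View pics/t0.png

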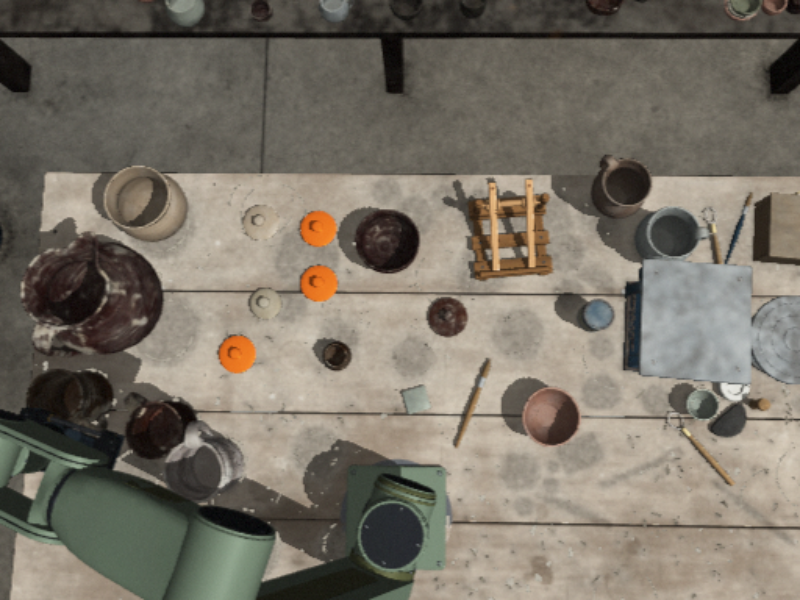

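View pics/s0.png

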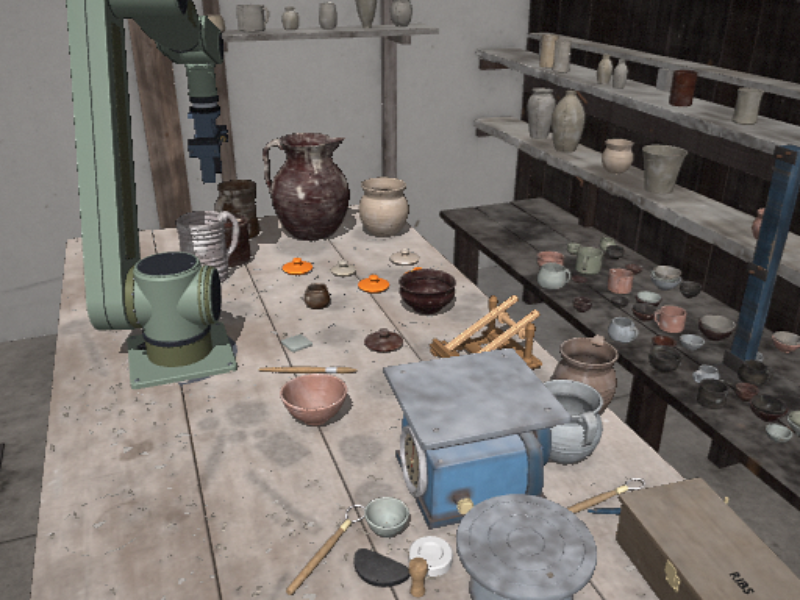

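The top view shows the rack at (512,235) with its laths, the bowl at (387,240), the larger pale lid at (260,222), the small lid at (265,303), the dark lid at (447,316) and the tin at (598,313), all in 800x600 pixels. The side view confirms this layout. Next I'll measure them.

```bash
cat >> h.py <<'E'
def ray(f,uv):
    F=f["image"].shape[0]/2/np.tan(np.radians(f["fovy"]/2)); uv=np.atleast_2d(uv).astype(float)
    d=np.c_[(uv-[f["cx"],f["cy"]])/F,np.ones(len(uv))]
    if "origin" in f: return np.array(f["origin"]),d@cam(f).T
    p=d[:,:2]; r=np.linalg.norm(p,axis=1)+1e-9
    d=np.c_[p*(np.sin(r)/r)[:,None],np.cos(r)]
    T=f["tool_from_camera"]; Rw=R.from_euler("xyz",f["rot"],degrees=True).as_matrix()
    return Rw@T[:3,3]+f["pos"],d@(Rw@T[:3,:3]).T
def cam(f):
    r=np.array(f["rotation"]); return r if r.shape==(3,3) else R.from_euler("xyz",r,degrees=True).as_matrix()
def onz(f,uv,z):
    o,d=ray(f,uv); return o+d*((z-o[2])/d[:,2])[:,None]
def wrist():
    s=state(); f=grab_frame("wrist"); f["pos"]=s["ee_pos"]; f["rot"]=s["ee_rot"]; return f
def tri(rays):
    A=0;b=0
    for o,d in rays:
        d=d/np.linalg.norm(d);P=np.eye(3)-np.outer(d,d);A=A+P;b=b+P@o
    return np.linalg.solve(A,b)
E
python3 - <<'E'
from h import *
k=.64
f=np.load("top0.npy",allow_pickle=True).item();g=np.load("side0.npy",allow_pickle=True).item()
for n,uv,z in [("bowl",(387,240),72),("lidL",(260,222),10),("lidS",(265,303),10),("dark",(447,316),10),("tin",(598,313),72),("orange1",(318,228),10),("orange2",(318,283),10),("pot",(145,203),100),("mug",(622,187),90)]:
    print(n,onz(f,np.array(uv)*k,z).round())
for n,a,b in [("aH",(491,181),(516,297)),("bH",(530,181),(536,313))]:
    rs=[(o,d[0]) for o,d in (ray(f,np.array(a)*k),ray(g,np.array(b)*k))]
    print(n,tri(rs).round())
print("low",onz(f,np.array([(495,270),(532,266)])*k,40).round())
im=f["image"][100:190,290:365];im2=g["image"][175:260,265:365]
cv2.imwrite("pics/c1.png",np.hstack([cv2.resize(im,(400,480),interpolation=2),cv2.resize(im2,(400,340),interpolation=2).__class__ and cv2.copyMakeBorder(cv2.resize(im2,(400,340),interpolation=2),0,140,0,0,0)]))
E
```

```text
bowl [[570.  23.  72.]]
lidL [[621. 307.  10.]]
lidS [[441. 288.  10.]]
dark [[ 418. -106.   10.]]
tin [[ 421. -414.   72.]]
orange1 [[609. 178.  10.]]
orange2 [[486. 174.  10.]]
pot [[639. 530. 100.]]
mug [[ 683. -466.   90.]]
aH [ 687. -191.  108.]
bH [ 688. -272.  108.]
low [[ 514. -206.   40.]
 [ 523. -285.   40.]]
```

View pics/c1.png

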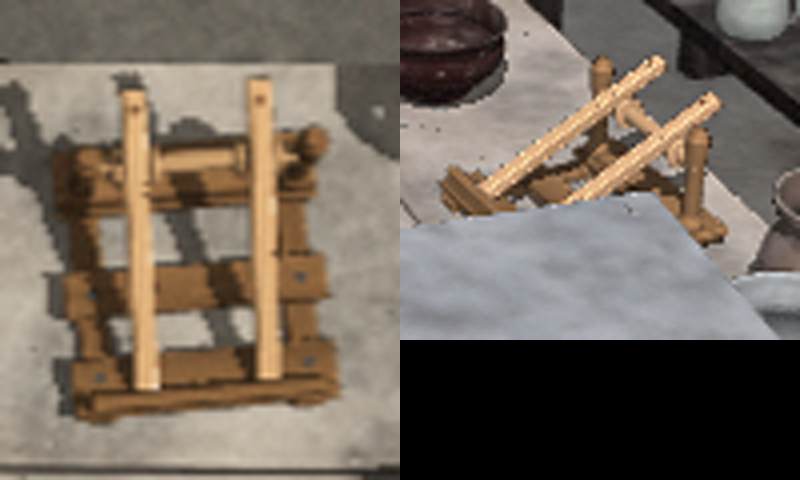

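The crop shows both laths clearly. The rack yaw is about 4–5°, and the high ends sit near z = 108. I'll write a row planner and move above the rack for a close look.

```bash
cat >> h.py <<'E'
def plan(wps,hand,p0=None,e0=None):
    """wps: [(pos,euler,rows)]; prints rows grouped by 8 (tool-frame shift, then turn)"""
    s=state(); p=np.array(s["ee_pos"] if p0 is None else p0,float); r=R.from_euler("xyz",s["ee_rot"] if e0 is None else e0,degrees=True)
    rows=[]
    for t,e,n in wps:
        t=np.array(t,float); re=R.from_euler("xyz",e,degrees=True); a=p.copy(); ra=r; dv=(ra.inv()*re).as_rotvec()
        for i in range(1,n+1):
            sh=np.round(r.inv().apply(a+(t-a)*i/n-p),1)
            rv=np.round((r.inv()*ra*R.from_rotvec(dv*i/n)).as_rotvec(degrees=True),1)
            rows.append([*(rv+0.),*(sh+0.),hand]); p=p+r.apply(sh); r=r*R.from_rotvec(rv,degrees=True)
    while len(rows)%8: rows.append([0]*6+[hand])
    for i in range(0,len(rows),8): print(str([[float('%g'%x) for x in q] for q in rows[i:i+8]]).replace(".0,",",").replace(" ",""))
E
python3 - <<'E'
from h import *
print(grab_frame("wrist")["tool_from_camera"].round(2).tolist())
plan([((560,-235,330),(180,0,4.5),16)],1)
E
```

```text
[[0.0, -0.96, -0.28, 81.65], [1.0, 0.0, 0.0, 0.42], [-0.0, -0.28, 0.96, -170.88], [0.0, 0.0, 0.0, 1.0]]
[[0,0,10,-37.7,-40.2,-7.2,1.0],[0,0,9.9,-44.1,-33.1,-7.3,1.0],[0,0,10,-49.2,-25,-7.2,1.0],[0,0,9.9,-52.7,-16.1,-7.3,1.0],[0,0,10,-54.7,-6.7,-7.2,1.0],[0,0,9.9,-55.1,2.8,-7.2,1.0],[0,0,10,-53.8,12.3,-7.3,1.0],[0,0,9.9,-50.8,21.4,-7.2,1.0]]
[[0,0,10,-46.3,29.8,-7.3,1.0],[0,0,9.9,-40.5,37.5,-7.2,1.0],[0,0,10,-33.5,43.8,-7.2,1.0],[0,0,9.9,-25.3,49,-7.3,1.0],[0.1,0,10,-16.6,52.6,-7.2,1.0],[0,0.1,9.9,-7.1,54.6,-7.4,1.0],[0,0,10,2.4,55.1,-7.3,1.0],[-0.1,0,9.9,11.9,53.8,-7.3,1.0]]
```

Call:
step_arm --pt "0 0 10 -38 -40 -7 1" --pt "0 0 10 -44 -33 -7 1" --pt "0 0 10 -49 -25 -7 1" --pt "0 0 10 -53 -16 -7 1" --pt "0 0 10 -55 -7 -7 1" --pt "0 0 10 -55 3 -7 1" --pt "0 0 10 -54 12 -7 1" --pt "0 0 10 -51 21 -7 1"

```text
time_s: 1.15
ee_pos: [359.7, 155.9, 270.2]
ee_rot: [180.0, -0.0, 83.4]
force: [0.0, 0.2, -0.2]
gripper_width: 91.4
gripper_force: 0.0
```

Call:
step_arm --pt "0 0 10 -46 30 -7 1" --pt "0 0 10 -41 37 -7 1" --pt "0 0 10 -34 44 -7 1" --pt "0 0 10 -25 49 -7 1" --pt "0 0 10 -17 53 -7 1" --pt "0 0 10 -7 55 -7 1" --pt "0 0 10 2 55 -7 1" --pt "0 0 9 12 54 -7 1"

```text
time_s: 2.15
ee_pos: [555.3, -240.8, 325.8]
ee_rot: [-180.0, 0.0, 4.4]
force: [-0.2, 0.2, -0.0]
gripper_width: 91.1
gripper_force: 0.0
```

```bash
python3 - <<'E'
from h import *
s=state();print(s["time_s"],s["ee_pos"],s["ee_rot"],s["qvel"].round(1))
f=wrist();np.save("w1.npy",f,allow_pickle=True);cv2.imwrite("pics/w1.png",cv2.resize(f["image"],(800,600),interpolation=2));print(f["fovy"],f["cx"],f["cy"])
E
```

```text
2.15 [ 555.30063085 -240.80121905  325.81529379] [-1.79965804e+02  1.34155589e-02  4.41883359e+00] [-28.1  31.6 -52.5   0.2  20.4  43. ]
65.70646984690485 255.4159905604046 191.9950102796227
```

View pics/w1.png

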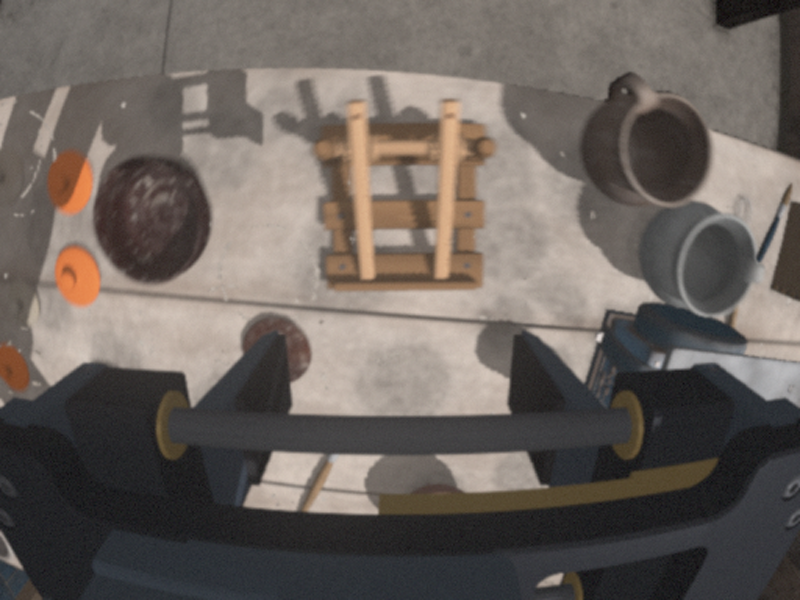

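The wrist view shows the laths at x≈357 and 448, y from 100 to 278, with the bowl at (152,218). The arm was still settling, so I'll take a fresh frame and triangulate the lath ends from colour masks.

```bash
python3 - <<'E'
from h import *
for i in range(3): f=wrist()
s=state();print(s["ee_pos"],s["ee_rot"],abs(s["qvel"]).max());np.save("w2.npy",f,allow_pickle=True)
T=grab_frame("top");np.save("t2.npy",T,allow_pickle=True)
for n,F,(x0,y0,x1,y1) in (("w",f,(195,55,320,185)),("t",T,(290,100,365,185))):
    im=F["image"][y0:y1,x0:x1];h=cv2.cvtColor(im,cv2.COLOR_BGR2HSV)
    print(n,h[(70-55 if n=="w" else 40),:][:, :].tolist()[20:45:2])
    b,g,r=[im[...,i].astype(int) for i in range(3)]
    m=((r-b>45)&(r>165)).astype(np.uint8)
    c,l,st,ce=cv2.connectedComponentsWithStats(m)
    for i in range(1,c):
        if st[i,4]<60: continue
        ys,xs=np.nonzero(l==i);P=np.c_[xs+x0,ys+y0].astype(float)
        top=P[P[:,1]<=P[:,1].min()+1].mean(0);bot=P[P[:,1]>=P[:,1].max()-1].mean(0)
        print(n,st[i],top.round(1),bot.round(1),cv2.minAreaRect(P.astype(np.float32)))
E
```

```text
[ 554.73081619 -239.59684583  324.80851405] [-1.79910203e+02  9.82297407e-02  4.71055618e+00] 1.8530156720135933
w [[14, 29, 169], [13, 32, 166], [13, 46, 162], [14, 89, 209], [14, 93, 215], [14, 90, 220], [15, 89, 224], [15, 87, 225], [13, 61, 179], [13, 32, 169], [12, 25, 171], [13, 29, 157], [12, 34, 113]]
w [  25   11   18  113 1126] [225.4  66.6] [233.5 177.5] ((228.7699432373047, 122.04866790771484), (112.74971008300781, 11.108672142028809), 86.18592071533203)
w [  82   10   21  114 1138] [286.   65.6] [280.5 177.4] ((287.4028015136719, 121.62602233886719), (17.432491302490234, 113.36671447753906), 2.12109637260437)
w [ 40  34  37  15 297] [236.5  89.5] [237.2 102.4] ((253.0, 96.0), (36.0, 14.0), 0.0)
t [[16, 80, 121], [120, 32, 32], [109, 38, 53], [53, 38, 114], [53, 39, 152], [57, 31, 75], [53, 38, 155], [57, 33, 145], [105, 46, 44], [107, 46, 50], [111, 68, 49], [108, 75, 41], [104, 75, 58]]
t [47 46 10 14 68] [338.8 146.4] [340.2 158.2] ((339.393798828125, 151.63356018066406), (9.020903587341309, 12.083045959472656), 24.443954467773438)
```

```bash
python3 - <<'E'
from h import *
f=np.load("w2.npy",allow_pickle=True).item();T=np.load("top0.npy",allow_pickle=True).item()
for n,w,t in (("aH",(225.4,66),(314.75,117.3)),("aL",(233.5,178),(317.6,172.8)),("bH",(286.3,65),(338.6,115)),("bL",(280.5,178),(340.4,170.9))):
    r=[(o,d[0]) for o,d in (ray(f,w),ray(T,t))];print(n,tri(r).round(1))
    zz=115 if n[1]=="H" else 29
    print("  plane",zz,onz(f,w,zz).round(1),onz(T,t,zz).round(1))
# bowl and lids in wrist & top
E
```

```text
aH [ 683.  -192.5  113.9]
  plane 115 [[ 683.6 -192.   115. ]] [[ 681.9 -192.9  115. ]]
aL [ 516.2 -208.9   28.1]
  plane 29 [[ 516.9 -207.7   29. ]] [[ 515.6 -210.    29. ]]
bH [ 691.3 -269.2  111.9]
  plane 115 [[ 691.1 -268.1  115. ]] [[ 690.  -269.5  115. ]]
bL [ 523.  -284.8   28.9]
  plane 29 [[ 523.2 -283.5   29. ]] [[ 522.8 -286.    29. ]]
```

```bash
python3 - <<'E'
from h import *
from scipy.optimize import least_squares
f=np.load("w2.npy",allow_pickle=True).item();T=np.load("top0.npy",allow_pickle=True).item()
def circ(F,box,mask,z,n):
    x0,y0,x1,y1=box;m=mask(F["image"][y0:y1,x0:x1].astype(int)).astype(np.uint8)
    m=cv2.morphologyEx(m,cv2.MORPH_OPEN,np.ones((3,3)))
    c=max(cv2.findContours(m,cv2.RETR_EXTERNAL,cv2.CHAIN_APPROX_NONE)[0],key=cv2.contourArea)
    c=cv2.convexHull(c)[:,0]+[x0,y0];W=onz(F,c,z)[:,:2]
    r=least_squares(lambda q:np.hypot(*(W-q[:2]).T)-q[2],[*W.mean(0),50],loss="soft_l1");print(n,r.x.round(1),"rms",np.sqrt(np.mean(r.fun**2)).round(1))
dark=lambda i:(i.max(2)<95)&(i[...,2]-i[...,1]>=4)
circ(T,(222,130,272,178),dark,70,"bowl top");circ(f,(55,92,140,185),dark,70,"bowl wrist")
h=np.array
pale=lambda i:(i.min(2)>125)&(i[...,2]-i[...,0]<60)&(i[...,2]-i[...,0]>14)
print(T["image"][142,150:184].tolist())
plan([((578,-202,150),(180,-13,5),8),((584,-202,103),(180,-27,5.4),8),((611,-199.4,49.3),(180,-27,5.4),8)],.45)
E
```

```text
bowl top [569.6  29.   71. ] rms 5.2
bowl wrist [572.7  20.6  69.6] rms 2.3
[[156, 173, 183], [157, 173, 183], [159, 176, 185], [162, 177, 186], [134, 146, 152], [93, 107, 119], [119, 138, 154], [123, 145, 161], [127, 150, 165], [132, 154, 170], [112, 130, 144], [61, 70, 80], [80, 92, 100], [122, 138, 151], [153, 171, 185], [159, 180, 191], [162, 181, 194], [158, 177, 191], [141, 163, 178], [143, 168, 184], [147, 172, 186], [144, 167, 183], [146, 171, 187], [147, 170, 187], [148, 170, 187], [154, 175, 189], [160, 180, 193], [162, 185, 198], [163, 183, 198], [162, 179, 189], [162, 178, 188], [156, 171, 184], [152, 167, 180], [152, 167, 176]]
[[0,1.6,0,3.3,-4.3,21.9,0.45],[0,1.7,-0.1,2.8,-4.3,22,0.45],[0,1.6,0,2.1,-4.3,22.1,0.45],[0,1.6,0,1.4,-4.3,22.1,0.45],[0,1.7,-0.1,0.9,-4.3,22.1,0.45],[0,1.6,0,0.2,-4.3,22.2,0.45],[-0.1,1.6,0,-0.4,-4.3,22.1,0.45],[0,1.7,0,-1.1,-4.3,22.2,0.45]]
[[0,1.7,-0.1,-0.6,0.1,5.9,0.45],[0,1.8,0,-0.8,0,5.9,0.45],[0.1,1.7,-0.1,-0.9,0.1,5.8,0.45],[0,1.8,0,-1.1,0.1,5.8,0.45],[0,1.7,-0.1,-1.3,0,5.8,0.45],[0,1.8,0,-1.5,0.1,5.7,0.45],[0.1,1.7,-0.1,-1.7,0.1,5.7,0.45],[0,1.8,0,-1.8,0,5.6,0.45]]
[[0,0,0,0,0,7.5,0.45],[0,0,0,-0.1,0,7.5,0.45],[0,0,0,0,0,7.6,0.45],[0,0,0,0,0,7.5,0.45],[0,0,0,0,0,7.5,0.45],[0,0,0,-0.1,0,7.5,0.45],[0,0,0,0,0,7.6,0.45],[0,0,0,0,0,7.5,0.45]]
```

Call:
step_arm --pt "0 1.6 0 3.5 -4.3 22 0.45" --pt "0 1.7 0 3 -4.3 22 0.45" --pt "0 1.6 0 2 -4.3 22 0.45" --pt "0 1.6 0 1.5 -4.3 22 0.45" --pt "0 1.7 -0.2 1 -4.3 22 0.45" --pt "0 1.6 0 0 -4.3 22 0.45" --pt "0 1.6 0 -0.5 -4.3 22 0.45" --pt "0 1.7 0 -1 -4.3 22 0.45"

```text
time_s: 3.4
ee_pos: [578.3, -200.6, 151.3]
ee_rot: [180.0, -13.2, 5.1]
force: [-0.2, -0.5, 0.1]
gripper_width: 40.9
gripper_force: 0.0
```

Call:
step_arm --pt "0 3.5 -0.2 -1 0 12 0.45" --pt "0 3.5 -0.2 -2 0 12 0.45" --pt "0 3.5 -0.2 -3 0 11.5 0.45" --pt "0 3.5 0 -3.5 0 11.5 0.45" --pt "0 0 0 0 0 0 0.45" --pt "0 0 0 0 0 0 0.45" --pt "0 0 0 0 0 0 0.45" --pt "0 0 0 0 0 0 0.45"

```text
time_s: 4.4
ee_pos: [585.3, -202.1, 104.2]
ee_rot: [179.7, -27.2, 5.7]
force: [-0.2, -0.2, 0.4]
gripper_width: 41.0
gripper_force: 0.0
```

```bash
python3 - <<'E'
from h import *
s=state();f=wrist();print(s["ee_pos"].round(1),s["ee_rot"].round(2),s["gripper_width"],s["time_s"])
cv2.imwrite("pics/w3.png",cv2.resize(f["image"],(640,480)));np.save("w3.npy",f,allow_pickle=True)
plan([((611,-199.4,49.3),(180,-27,5.4),6)],.45)
E
```

```text
[ 585.3 -202.1  104.2] [179.72 -27.15   5.67] 41.00511522748342 4.4
[[0,0,0,-0.3,-0.1,10.1,0.45],[0,0,0.1,-0.3,0,10.1,0.45],[0.1,-0.1,0,-0.3,-0.1,10.1,0.45],[0,0,0,-0.3,-0.1,10.1,0.45],[0,0,0.1,-0.2,0,10.1,0.45],[0,0,0,-0.3,-0.1,10.1,0.45],[0,0,0,0,0,0,0.45],[0,0,0,0,0,0,0.45]]
```

View pics/w3.png

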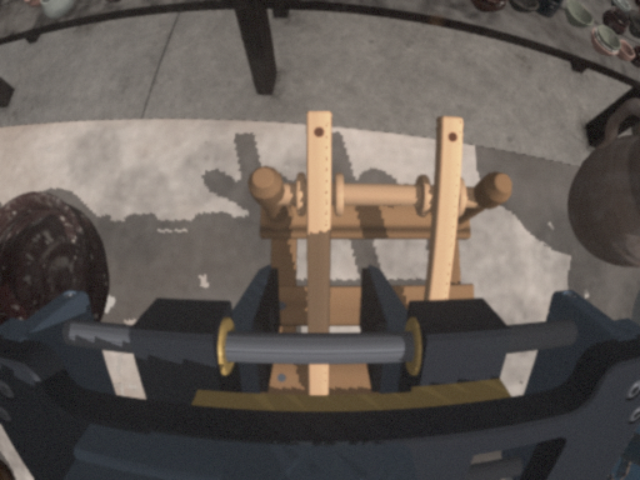

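Lath a is centred between the fingers (x≈319) and straight, so I'll descend and grip it.

Call:
step_arm --pt "0 0 0 -0.3 0 10 0.45" --pt "0 0 0 -0.3 0 10 0.45" --pt "0 0 0 -0.3 0 10 0.45" --pt "0 0 0 -0.3 0 10 0.45" --pt "0 0 0 -0.3 0 10 0.45" --pt "0 0 0 -0.3 0 10.5 0.45" --pt "0 0 0 0 0 0 0.45" --pt "0 0 0 0 0 0 0.45" --force 15

```text
time_s: 5.45
ee_pos: [610.6, -199.9, 49.0]
ee_rot: [179.8, -27.1, 5.6]
force: [0.4, -0.6, 0.2]
gripper_width: 41.0
gripper_force: 0.0
```

Call:
step_arm --pt "0 0 0 0 0 0 0" --pt "0 0 0 0 0 0 0" --pt "0 0 0 0 0 0 0" --pt "0 0 0 0 0 0 0" --pt "0 0 0 0 0 0 0" --pt "0 0 0 0 0 0 0" --pt "0 0 0 0 0 0 0" --pt "0 0 0 0 0 0 0"

```text
time_s: 6.45
ee_pos: [610.6, -199.9, 49.0]
ee_rot: [179.8, -27.1, 5.6]
force: [-0.9, -0.4, 2.1]
gripper_width: 14.3
gripper_force: 15.0
```

```bash
python3 - <<'E'
from h import *
s=state();print(s["ee_pos"].round(1),s["ee_rot"].round(2),s["gripper_width"])
p=s["ee_pos"]
plan([(p+[-4,0,60],(180,-27,5.6),4),((p+[-10,30,90]),(180,-20,5.4),4),((571,22,170),(180,0,0),8)],0)
E
```

```text
[ 610.6 -199.9   49. ] [179.76 -27.11   5.61] 14.260954956108655
[[0.1,0,0,6,0,-13.8,0.0],[0,-0.1,0,5.9,-0.1,-13.8,0.0],[0.1,0,0,5.9,-0.1,-13.8,0.0],[0,0,0,6,-0.1,-13.8,0.0],[0,-1.8,0,2.7,-7.6,-7,0.0],[0,-1.7,0.1,2.5,-7.6,-7.2,0.0],[0,-1.8,0,2.3,-7.6,-7.2,0.0],[0,-1.7,0.1,2,-7.6,-7.2,0.0]]
[[-0.1,-2.5,0.7,0,-24.2,-4.1,0.0],[-0.1,-2.5,0.6,-0.5,-24.3,-4.1,0.0],[-0.2,-2.5,0.7,-0.9,-24.2,-4.2,0.0],[-0.1,-2.5,0.7,-1.4,-24.1,-4.2,0.0],[-0.1,-2.5,0.6,-1.9,-24.2,-4.1,0.0],[-0.1,-2.5,0.7,-2.3,-24.1,-4.1,0.0],[-0.2,-2.5,0.7,-2.8,-24.1,-4.1,0.0],[-0.1,-2.5,0.6,-3.2,-24,-4,0.0]]
```

Call:
step_arm --pt "0 0 0 6 0 -13.8 0" --pt "0 0 0 6 0 -13.8 0" --pt "0 0 0 6 0 -13.8 0" --pt "0 0 0 6 0 -13.8 0" --pt "0 -1.8 0 2.7 -7.6 -7 0" --pt "0 -1.7 0 2.5 -7.6 -7 0" --pt "0 -1.8 0 2.3 -7.6 -7 0" --pt "0 -1.7 0 2 -7.6 -7 0"

```text
time_s: 7.45
ee_pos: [600.6, -169.7, 138.6]
ee_rot: [179.8, -20.0, 5.6]
force: [0.1, 1.1, -0.6]
gripper_width: 14.1
gripper_force: 15.0
```

Call:
step_arm --pt "-0.1 -2.5 0.7 0 -24 -4 0" --pt "-0.1 -2.5 0.7 -0.5 -24 -4 0" --pt "-0.1 -2.5 0.7 -1 -24 -4 0" --pt "-0.1 -2.5 0.7 -1.5 -24 -4 0" --pt "-0.1 -2.5 0.7 -2 -24 -4 0" --pt "-0.1 -2.5 0.7 -2.5 -24 -4 0" --pt "-0.1 -2.5 0.7 -3 -24 -4 0" --pt "-0.1 -2.5 0.7 -3 -24 -4 0"

```text
time_s: 8.45
ee_pos: [570.8, 21.6, 168.0]
ee_rot: [180.0, -0.0, -0.2]
force: [0.1, 0.2, 0.1]
gripper_width: 14.0
gripper_force: 15.0
```

Call:
step_arm --pt "0 0 0 0 0 0 0" --pt "0 0 0 0 0 0 0" --pt "0 0 0 0 0 0 0" --pt "0 0 0 0 0 0 0" --pt "0 0 0 0 0 0 0" --pt "0 0 0 0 0 0 0" --pt "0 0 0 0 0 0 0" --pt "0 0 0 0 0 0 0"

```text
time_s: 9.45
ee_pos: [571.1, 20.8, 167.8]
ee_rot: [180.0, -0.1, -0.1]
force: [1.2, 0.0, -0.7]
gripper_width: 13.9
gripper_force: 15.0
```

```bash
python3 - <<'E'
from h import *
f=wrist();s=state();print(s["ee_pos"].round(1),s["ee_rot"].round(2),s["gripper_width"])
cv2.imwrite("pics/w4.png",cv2.resize(f["image"],(800,600)));np.save("w4.npy",f,allow_pickle=True)
E
```

```text
[571.1  20.8 167.8] [ 1.7998e+02 -1.0000e-01 -1.2000e-01] 13.688797608088148
```

View pics/w4.png

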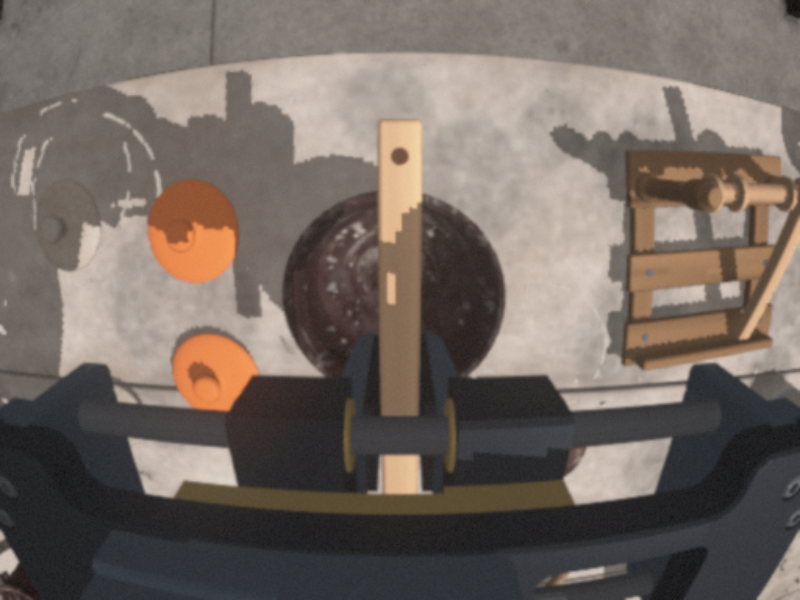

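Lath a is held straight in the gripper and the bowl is centred beneath it: rim left (284,288), right (505,290), top ≈(395,190). I'll now refine the bowl centre.

```bash
python3 - <<'E'
from h import *
from scipy.optimize import least_squares
f=np.load("w4.npy",allow_pickle=True).item();im=f["image"].astype(int)
P=[(284,288),(287,262),(298,235),(320,212),(345,199),(375,192),(430,193),(455,205),(480,226),(495,250),(505,290),(500,318),(290,320)]
W=onz(f,np.array(P)*.64,70)[:,:2]
for fix in(0,1):
    r=least_squares(lambda q:np.hypot(*(W-q[:2]).T)-(68 if fix else q[2]),[570,22,68]);print(r.x.round(1),r.fun.round(1))
for y in (150,165,180,195):
    print(y,[(x,*im[y,x]) for x in list(range(176,190,2))+list(range(316,330,2))])
# lath position: edges at rows, top face z=84+? lath in hand centre = TCP z+19
z=f["pos"][2]+19+6
print("lath far end",onz(f,np.array([(379,121),(421,121)])*.64,z).round(1), "mid",onz(f,np.array([(378,300),(421,300)])*.64,z).round(1))
E
```

```text
[571.6  24.7  67.5] [-0.   0.9  1.7  0.9 -0.7 -2.1 -0.1 -0.1  0.4  0.3  0.7 -0.5 -1.5]
[571.   24.7  68. ] [-0.4  0.6  1.6  0.9 -0.6 -2.  -0.  -0.1  0.3  0.1  0.3 -1.1 -2.1]
150 [(176, np.int64(99), np.int64(107), np.int64(118)), (178, np.int64(101), np.int64(105), np.int64(115)), (180, np.int64(99), np.int64(105), np.int64(117)), (182, np.int64(103), np.int64(110), np.int64(118)), (184, np.int64(107), np.int64(114), np.int64(123)), (186, np.int64(107), np.int64(113), np.int64(122)), (188, np.int64(106), np.int64(111), np.int64(121)), (316, np.int64(155), np.int64(163), np.int64(175)), (318, np.int64(152), np.int64(161), np.int64(172)), (320, np.int64(152), np.int64(161), np.int64(174)), (322, np.int64(158), np.int64(168), np.int64(182)), (324, np.int64(164), np.int64(174), np.int64(187)), (326, np.int64(171), np.int64(181), np.int64(194)), (328, np.int64(171), np.int64(181), np.int64(195))]
165 [(176, np.int64(104), np.int64(110), np.int64(121)), (178, np.int64(106), np.int64(111), np.int64(121)), (180, np.int64(104), np.int64(110), np.int64(120)), (182, np.int64(105), np.int64(113)
[... 1346 characters left out ...]
180, np.int64(87), np.int64(94), np.int64(103)), (182, np.int64(49), np.int64(50), np.int64(64)), (184, np.int64(44), np.int64(49), np.int64(61)), (186, np.int64(51), np.int64(52), np.int64(62)), (188, np.int64(49), np.int64(51), np.int64(68)), (316, np.int64(52), np.int64(54), np.int64(62)), (318, np.int64(43), np.int64(45), np.int64(53)), (320, np.int64(58), np.int64(56), np.int64(73)), (322, np.int64(83), np.int64(88), np.int64(103)), (324, np.int64(162), np.int64(174), np.int64(189)), (326, np.int64(174), np.int64(186), np.int64(200)), (328, np.int64(172), np.int64(184), np.int64(200))]
lath far end [[665.3  27.5 192.8]
 [665.3  14.6 192.8]] mid [[607.8  28.3 192.8]
 [607.8  14.2 192.8]]
```

```bash
python3 - <<'E'
from h import *
plan([((571.5,46.7,120),(180,0,0),4),((571.5,46.7,62),(180,0,0),8)],0)
E
```

```text
[[0,0,0,0.1,-6.5,11.9,0.0],[0,0,-0.1,0.1,-6.4,12,0.0],[0,-0.1,0,0,-6.5,11.9,0.0],[0,0,0,0.1,-6.5,12,0.0],[0,0,0,0,0,7.2,0.0],[0,0,0,0,0,7.3,0.0],[0,0,0,0,0,7.2,0.0],[0,0,0,0,0,7.3,0.0]]
[[0,0,0,0,0,7.2,0.0],[0,0,0,0,0,7.3,0.0],[0,0,0,0,0,7.2,0.0],[0,0,0,0,0,7.3,0.0],[0,0,0,0,0,0,0.0],[0,0,0,0,0,0,0.0],[0,0,0,0,0,0,0.0],[0,0,0,0,0,0,0.0]]
```

Call:
step_arm --pt "0 0 0 0.1 -6.5 12 0" --pt "0 0 -0.1 0.1 -6.5 12 0" --pt "0 -0.1 0 0 -6.5 12 0" --pt "0 0 0 0.1 -6.5 12 0" --pt "0 0 0 0 0 7 0" --pt "0 0 0 0 0 7 0" --pt "0 0 0 0 0 7 0" --pt "0 0 0 0 0 7 0"

```text
time_s: 10.5
ee_pos: [571.6, 46.6, 91.5]
ee_rot: [180.0, -0.0, -0.0]
force: [-0.4, 0.8, -0.1]
gripper_width: 13.9
gripper_force: 15.0
```

Call:
step_arm --pt "0 0 0 0 0 8 0" --pt "0 0 0 0 0 8 0" --pt "0 0 0 0 0 7 0" --pt "0 0 0 0 0 6 0" --pt "0 0 0 0 0 0 0" --pt "0 0 0 0 0 0 0" --pt "0 0 0 0 0 0 0" --pt "0 0 0 0 0 0 0"

```text
time_s: 11.5
ee_pos: [571.6, 46.8, 63.0]
ee_rot: [180.0, -0.0, -0.0]
force: [1.1, -0.1, -0.1]
gripper_width: 13.9
gripper_force: 15.0
```

Call:
step_arm --pt "0 0 0 0 0 0.5 0" --pt "0 0 0 0 0 0.5 0" --pt "0 0 0 0 0 0.5 0" --pt "0 0 0 0 0 0 0" --pt "0 0 0 0 0 0 0" --pt "0 0 0 0 0 0 0" --pt "0 0 0 0 0 0 0" --pt "0 0 0 0 0 0 0"

```text
time_s: 12.5
ee_pos: [571.4, 46.8, 61.3]
ee_rot: [180.0, 0.0, -0.0]
force: [-0.0, -0.0, -0.5]
gripper_width: 14.1
gripper_force: 15.0
```

Call:
step_arm --pt "0 0 0 0 0 0.5 0" --pt "0 0 0 0 0 0.5 0" --pt "0 0 0 0 0 0 0" --pt "0 0 0 0 0 0 0" --pt "0 0 0 0 0 0 0" --pt "0 0 0 0 0 0 0" --pt "0 0 0 0 0 0 0" --pt "0 0 0 0 0 0 0"

```text
time_s: 13.5
ee_pos: [571.4, 46.8, 60.3]
ee_rot: [180.0, 0.0, -0.0]
force: [-0.0, -0.2, -0.6]
gripper_width: 13.6
gripper_force: 15.0
```

Call:
step_arm --pt "0 0 0 0 0 0.5 0" --pt "0 0 0 0 0 0.3 0" --pt "0 0 0 0 0 0 0" --pt "0 0 0 0 0 0 0" --pt "0 0 0 0 0 0 0" --pt "0 0 0 0 0 0 0" --pt "0 0 0 0 0 0 0" --pt "0 0 0 0 0 0 0"

```text
time_s: 14.5
ee_pos: [571.5, 46.8, 59.5]
ee_rot: [180.0, 0.0, -0.0]
force: [0.8, -0.4, 0.6]
gripper_width: 14.1
gripper_force: 15.0
```

Call:
step_arm --pt "0 0 0 0 0 0.5 0" --pt "0 0 0 0 0 0 0" --pt "0 0 0 0 0 0 0" --pt "0 0 0 0 0 0 0.2" --pt "0 0 0 0 0 0 0.3" --pt "0 0 0 0 0 0 0.4" --pt "0 0 0 0 0 0 0.45" --pt "0 0 0 0 0 0 0.45"

```text
time_s: 15.5
ee_pos: [571.4, 46.8, 59.0]
ee_rot: [180.0, 0.0, -0.0]
force: [-0.5, 0.7, -0.4]
gripper_width: 41.3
gripper_force: 0.0
```

Call:
step_arm --pt "0 0 0 0 0 -10 0.45" --pt "0 0 0 0 0 -15 0.45" --pt "0 0 0 0 0 -25 0.45" --pt "0 0 0 0 0 -30 0.45" --pt "0 0 0 0 0 -20 0.45" --pt "0 0 0 0 0 0 0.45" --pt "0 0 0 0 0 0 0.45" --pt "0 0 0 0 0 0 0.45"

```text
time_s: 16.5
ee_pos: [570.8, 46.8, 158.0]
ee_rot: [180.0, 0.1, -0.0]
force: [0.1, 1.0, 0.4]
gripper_width: 41.0
gripper_force: 0.0
```

```bash
python3 - <<'E'
from h import *
f=wrist();s=state();print(s["ee_pos"].round(1),s["ee_rot"].round(2),s["gripper_width"])
cv2.imwrite("pics/w5.png",cv2.resize(f["image"],(800,600)));np.save("w5.npy",f,allow_pickle=True)
plan([((585,-160,165),(180,-8,3),6),((584,-278,104),(180,-27,5.6),6)],.45)
E
```

```text
[570.9  46.8 158. ] [ 1.7998e+02  1.2000e-01 -2.0000e-02] 41.12758034204055
[[0,1.4,-0.5,2.4,34.5,-1.2,0.45],[0.1,1.3,-0.5,2,34.4,-1.1,0.45],[0,1.4,-0.5,1.9,34.5,-1.1,0.45],[0.1,1.3,-0.5,1.5,34.6,-1.1,0.45],[0,1.4,-0.5,1.3,34.5,-1.1,0.45],[0,1.3,-0.5,0.9,34.5,-1,0.45],[0.1,3.2,-0.4,-2.6,19.6,9.9,0.45],[0.2,3.1,-0.4,-3.3,19.7,9.7,0.45]]
[[0.1,3.2,-0.4,-3.9,19.6,9.5,0.45],[0.2,3.2,-0.5,-4.6,19.6,9.1,0.45],[0.1,3.1,-0.4,-5.2,19.6,8.9,0.45],[0.1,3.2,-0.4,-5.9,19.6,8.5,0.45],[0,0,0,0,0,0,0.45],[0,0,0,0,0,0,0.45],[0,0,0,0,0,0,0.45],[0,0,0,0,0,0,0.45]]
```

View pics/w5.png

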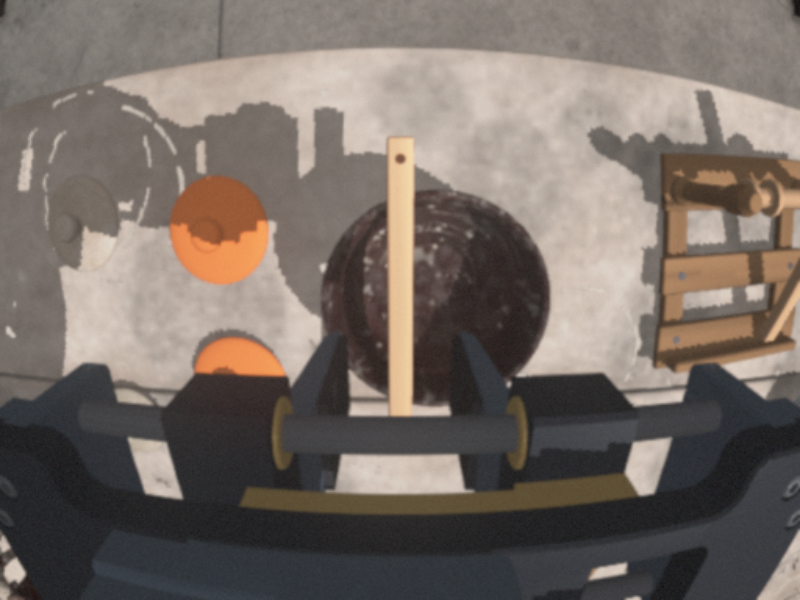

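Lath a lies level across the bowl (lath x≈401, bowl edges 321–549), as intended. Now lath b.

Call:
step_arm --pt "0 1.4 -0.5 2.4 34.5 -1 0.45" --pt "0 1.3 -0.5 2 34.5 -1 0.45" --pt "0 1.4 -0.5 2 34.5 -1 0.45" --pt "0 1.3 -0.5 1.5 34.5 -1 0.45" --pt "0 1.4 -0.5 1.3 34.5 -1 0.45" --pt "0 1.3 -0.5 1 34.5 -1 0.45" --pt "0.1 3.2 -0.4 -1.5 19.6 10 0.45" --pt "0.2 3.1 -0.4 -2.2 19.7 10 0.45"

```text
time_s: 17.55
ee_pos: [587.4, -200.1, 144.6]
ee_rot: [179.9, -14.4, 3.8]
force: [-0.4, -0.3, 0.7]
gripper_width: 40.6
gripper_force: 0.0
```

Call:
step_arm --pt "0.1 3.2 -0.4 -3 19.6 10 0.45" --pt "0.2 3.2 -0.5 -3.6 19.6 9.5 0.45" --pt "0.1 3.1 -0.4 -4.2 19.6 9.2 0.45" --pt "0.1 3.2 -0.4 -5 19.6 9 0.45" --pt "0 0 0 0 0 0 0.45" --pt "0 0 0 0 0 0 0.45" --pt "0 0 0 0 0 0 0.45" --pt "0 0 0 0 0 0 0.45"

```text
time_s: 18.55
ee_pos: [591.7, -277.1, 105.3]
ee_rot: [179.7, -27.1, 5.8]
force: [0.4, 0.9, 0.5]
gripper_width: 41.1
gripper_force: 0.0
```

```bash
python3 - <<'E'
from h import *
f=wrist();s=state();print(s["ee_pos"].round(1),s["ee_rot"].round(2),s["gripper_width"])
im=f["image"].astype(int);b,g,r=im[...,0],im[...,1],im[...,2];m=(r-b>45)&(r>165)
for y in range(95,240,12):
    xs=np.nonzero(m[y])[0];print(y,xs.min() if len(xs) else 0,xs.max() if len(xs) else 0,len(xs))
plan([((618.4,-275.6,49),(180,-27,5.5),6)],.45)
# bowl from w5
from scipy.optimize import least_squares
w=np.load("w5.npy",allow_pickle=True).item()
P=[(321,290),(325,260),(337,232),(356,210),(440,190),(480,200),(512,222),(535,250),(549,290),(546,325),(330,335)]
W=onz(w,np.array(P)*.64,70)[:,:2]
q=least_squares(lambda q:np.hypot(*(W-q[:2]).T)-68,[570,22]);print(q.x.round(1),q.fun.round(1))
print("lath a",onz(w,np.array([(387.5,138),(414,138),(388,300),(413,300)])*.64,84).round(1))
E
```

```text
[ 591.7 -277.2  105.2] [179.72 -27.11   5.76] 41.25433734117158
95 248 267 20
107 248 267 15
119 248 267 20
131 248 267 20
143 110 311 55
155 134 279 133
167 143 275 81
179 248 266 19
191 0 0 0
203 0 0 0
215 0 0 0
227 0 0 0
239 283 283 1
[[0,0,0,-0.3,0.1,10.4,0.45],[0.1,0,0.1,-0.3,0.2,10.3,0.45],[0,-0.1,0,-0.3,0.1,10.4,0.45],[0,0,0.1,-0.3,0.2,10.4,0.45],[0,0,0,-0.3,0.2,10.4,0.45],[0.1,0,0,-0.2,0.1,10.3,0.45],[0,0,0,0,0,0,0.45],[0,0,0,0,0,0,0.45]]
[570.6  26.6] [-1.   0.8  2.6  3.3 -1.3 -1.8 -2.1 -0.8  1.6  2.4 -2.9]
lath a [[665.3  53.4  84. ]
 [665.3  39.7  84. ]
 [577.9  53.5  84. ]
 [577.9  39.7  84. ]]
```

Call:
step_arm --pt "0 0 0 -0.3 0.1 10.4 0.45" --pt "0 0 0 -0.3 0.2 10.4 0.45" --pt "0 0 0.1 -0.3 0.1 10.4 0.45" --pt "0 0 0.1 -0.3 0.2 10.4 0.45" --pt "0 0 0 -0.3 0.2 10.4 0.45" --pt "0 0 0 -0.3 0.1 10.4 0.45" --pt "0 0 0 0 0 0 0.45" --pt "0 0 0 0 0 0 0.45" --force 15

```text
time_s: 19.6
ee_pos: [618.1, -276.3, 48.5]
ee_rot: [179.8, -27.1, 5.5]
force: [-0.4, 0.2, -0.3]
gripper_width: 40.7
gripper_force: 0.0
```

Call:
step_arm --pt "0 0 0 0 0 0 0" --pt "0 0 0 0 0 0 0" --pt "0 0 0 0 0 0 0" --pt "0 0 0 0 0 0 0" --pt "0 0 0 0 0 0 0" --pt "0 0 0 0 0 0 0" --pt "0 0 0 0 0 0 0" --pt "0 0 0 0 0 0 0"

```text
time_s: 20.6
ee_pos: [618.1, -276.3, 48.6]
ee_rot: [179.8, -27.1, 5.5]
force: [-1.3, 0.3, 3.3]
gripper_width: 13.8
gripper_force: 15.0
```

```bash
python3 - <<'E'
from h import *
s=state();p=s["ee_pos"];print(p.round(1),s["gripper_width"])
plan([(p+[-6,0,60],(180,-27,5.6),4),((p+[-20,40,100]),(180,-18,5.4),4),((571.5,-20,150),(180,0,0),8)],0)
for n in ("w4","w5"):
    w=np.load(n+".npy",allow_pickle=True).item();g=cv2.GaussianBlur(w["image"],(3,3),0).max(2).astype(float)
    for y in range(150,205,6):
        d=np.gradient(g[y]);L=170+np.argmin(d[170:235]);Rr=290+np.argmax(d[290:370])
        print(n,y,L,Rr,onz(w,[(L,y),(Rr,y)],70)[:,:2].round(1).tolist(),onz(w,[(L,y),(Rr,y)],70)[:,1].mean().round(1))
E
```

```text
[ 618.1 -276.3   48.6] 13.776728183021836
[[0.1,0,0,5.5,-0.1,-14,0.0],[0,0,-0.1,5.5,-0.1,-14.1,0.0],[0.1,-0.1,0,5.5,-0.2,-14,0.0],[0,0,0,5.5,-0.1,-14,0.0],[0,-2.2,0,2.3,-10.3,-10.1,0.0],[0,-2.3,0.1,1.9,-10.3,-10.1,0.0],[0,-2.2,0,1.5,-10.3,-10.2,0.0],[-0.1,-2.3,0.1,1.1,-10.3,-10.3,0.0]]
[[-0.1,-2.2,0.7,-0.7,-27.2,-0.4,0.0],[-0.1,-2.3,0.6,-1,-27.2,-0.5,0.0],[-0.1,-2.2,0.7,-1.3,-27.2,-0.4,0.0],[-0.1,-2.3,0.7,-1.7,-27.2,-0.4,0.0],[-0.1,-2.2,0.6,-2.1,-27.2,-0.4,0.0],[-0.1,-2.3,0.7,-2.3,-27.1,-0.4,0.0],[-0.1,-2.2,0.7,-2.7,-27.1,-0.3,0.0],[-0.1,-2.3,0.6,-3,-27.1,-0.2,0.0]]
w4 150 192 309 [[611.9, 80.0], [611.7, -28.0]] 26.0
w4 156 188 314 [[606.4, 84.1], [606.1, -32.9]] 25.6
w4 162 185 317 [[600.7, 87.3], [600.5, -36.0]] 25.6
w4 168 183 319 [[595.0, 89.5], [594.8, -38.2]] 25.7
w4 174 182 321 [[589.2, 90.9], [589.0, -40.4]] 25.2
w4 180 181 322 [[583.4, 92.2], [583.2, -41.7]] 25.3
w4 186 180 323 [[577.4, 93.6], [577.3, -43.1]] 25.3
w4 192 173 323 [[571.4, 101.2], [571.3, -43.5]] 28.9
w4 198 181 322 [[565.4, 93.5], [565.3, -42.9]] 25.3
w4 204 183 321 [[559.2, 92.0], [559.2, -42.3]] 24.9
w5 150 174 338 [[613.0, 120.6], [613.2, -26.9]] 46.9
w5 156 175 343 [[607.5, 119.9], [607.8, -32.0]] 44.0
w5 162 176 345 [[602.0, 119.3], [602.3, -34.3]] 42.5
w5 168 209 348 [[596.1, 89.0], [596.7, -37.6]] 25.7
w5 174 208 350 [[590.6, 90.1], [591.1, -40.0]] 25.0
w5 180 182 351 [[585.1, 114.7], [585.4, -41.5]] 36.6
w5 186 186 351 [[579.4, 111.2], [579.6, -42.0]] 34.6
w5 192 191 351 [[573.6, 106.8], [573.7, -42.6]] 32.1
w5 198 197 351 [[567.8, 101.5], [567.8, -43.2]] 29.1
w5 204 205 350 [[562.0, 94.2], [561.8, -42.8]] 25.7
```

Call:
step_arm --pt "0 0 0 5.5 0 -14 0" --pt "0 0 0 5.5 0 -14 0" --pt "0 0 0 5.5 -0.2 -14 0" --pt "0 0 0 5.5 0 -14 0" --pt "0 -2.2 0 2.3 -10.3 -10 0" --pt "0 -2.3 0 2 -10.3 -10 0" --pt "0 -2.2 0 1.5 -10.3 -10 0" --pt "0 -2.3 0 1 -10.3 -10 0"

```text
time_s: 21.6
ee_pos: [598.0, -236.1, 148.6]
ee_rot: [179.8, -18.0, 5.4]
force: [-0.1, 0.9, -0.3]
gripper_width: 14.0
gripper_force: 15.0
```

Call:
step_arm --pt "-0.1 -2.2 0.7 -0.7 -27 -0.4 0" --pt "-0.1 -2.3 0.7 -1 -27 -0.4 0" --pt "-0.1 -2.2 0.7 -1.3 -27 -0.4 0" --pt "-0.1 -2.3 0.7 -1.7 -27 -0.4 0" --pt "-0.1 -2.2 0.7 -2 -27 -0.4 0" --pt "-0.1 -2.3 0.7 -2.3 -27 -0.4 0" --pt "-0.1 -2.2 0.7 -2.7 -27 -0.4 0" --pt "-0.1 -2.3 0.6 -3 -27 -0.4 0"

```text
time_s: 22.6
ee_pos: [572.1, -20.5, 149.6]
ee_rot: [179.9, -0.1, -0.2]
force: [0.2, 0.1, 0.1]
gripper_width: 14.0
gripper_force: 15.0
```

Call:
step_arm --pt "0 0 0 0 0 0 0" --pt "0 0 0 0 0 0 0" --pt "0 0 0 0 0 0 0" --pt "0 0 0 0 0 0 0" --pt "0 0 0 0 0 0 0" --pt "0 0 0 0 0 0 0" --pt "0 0 0 0 0 0 0" --pt "0 0 0 0 0 0 0"

```text
time_s: 23.6
ee_pos: [572.2, -21.2, 148.8]
ee_rot: [180.0, -0.1, -0.1]
force: [0.1, 1.4, -1.1]
gripper_width: 13.7
gripper_force: 15.0
```

```bash
python3 - <<'E'
from h import *
s=state();p=s["ee_pos"];print(p.round(1),s["ee_rot"].round(2))
plan([((571.5,2.3,110),(180,0,0),4),((571.5,2.3,60.5),(180,0,0),8)],0)
w=np.load("w5.npy",allow_pickle=True).item()
f=wrist();im=f["image"];np.save("w6.npy",f,allow_pickle=True)
m=((im[...,2].astype(int)-im[...,0]>45)&(im[...,2]>150))
for y in range(85,200,15): print(y,np.nonzero(m[y,150:330])[0][[0,-1]]+150 if m[y,150:330].any() else 0)
E
```

```text
[572.2 -21.2 148.8] [ 1.7996e+02 -8.0000e-02 -1.3000e-01]
[[0,0,0,-0.2,-5.9,9.7,0.0],[0,0,-0.1,-0.2,-5.9,9.7,0.0],[0,-0.1,0,-0.2,-5.8,9.7,0.0],[0,0,0,-0.2,-5.9,9.7,0.0],[0,0,0,0,0,6.2,0.0],[0,0,0,0,0,6.2,0.0],[0,0,0,0,0,6.2,0.0],[0,0,0,0,0,6.2,0.0]]
[[0,0,0,0,0,6.1,0.0],[0,0,0,0,0,6.2,0.0],[0,0,0,0,-0.1,6.2,0.0],[0,0,0,0,0,6.2,0.0],[0,0,0,0,0,0,0.0],[0,0,0,0,0,0,0.0],[0,0,0,0,0,0,0.0],[0,0,0,0,0,0,0.0]]
85 [242 270]
100 [172 270]
115 [242 270]
130 [242 269]
145 [243 257]
160 0
175 0
190 [246 252]
```

Call:
step_arm --pt "0 0 0 -0.2 -5.9 9.7 0" --pt "0 0 -0.1 -0.2 -5.9 9.7 0" --pt "0 -0.1 0 -0.2 -5.8 9.7 0" --pt "0 0 0 -0.2 -5.9 9.7 0" --pt "0 0 0 0 0 6.2 0" --pt "0 0 0 0 0 6.2 0" --pt "0 0 0 0 0 6.2 0" --pt "0 0 0 0 0 6.2 0"

```text
time_s: 24.65
ee_pos: [571.6, 2.0, 85.0]
ee_rot: [180.0, 0.0, -0.0]
force: [-0.2, 0.1, -0.9]
gripper_width: 13.7
gripper_force: 15.0
```

Call:
step_arm --pt "0 0 0 0 0 6.2 0" --pt "0 0 0 0 0 6.2 0" --pt "0 0 0 0 0 6.2 0" --pt "0 0 0 0 0 6 0" --pt "0 0 0 0 0 0 0" --pt "0 0 0 0 0 0 0" --pt "0 0 0 0 0 0 0" --pt "0 0 0 0 0 0 0"

```text
time_s: 25.65
ee_pos: [571.6, 2.2, 60.9]
ee_rot: [180.0, -0.0, -0.0]
force: [-0.3, 0.1, 0.3]
gripper_width: 14.0
gripper_force: 15.0
```

Call:
step_arm --pt "0 0 0 0 0 0.5 0" --pt "0 0 0 0 0 0.5 0" --pt "0 0 0 0 0 0 0" --pt "0 0 0 0 0 0 0" --pt "0 0 0 0 0 0 0" --pt "0 0 0 0 0 0 0" --pt "0 0 0 0 0 0 0" --pt "0 0 0 0 0 0 0"

```text
time_s: 26.65
ee_pos: [571.5, 2.2, 59.6]
ee_rot: [180.0, 0.0, -0.0]
force: [-0.2, -0.1, 0.1]
gripper_width: 13.8
gripper_force: 15.0
```

Call:
step_arm --pt "0 0 0 0 0 0.5 0" --pt "0 0 0 0 0 0 0" --pt "0 0 0 0 0 0 0" --pt "0 0 0 0 0 0 0.18" --pt "0 0 0 0 0 0 0.22" --pt "0 0 0 0 0 0 0.28" --pt "0 0 0 0 0 0 0.28" --pt "0 0 0 0 0 0 0.28"

```text
time_s: 27.65
ee_pos: [571.5, 2.2, 59.1]
ee_rot: [180.0, 0.0, -0.0]
force: [0.6, -0.3, 0.5]
gripper_width: 25.6
gripper_force: 0.0
```

Call:
step_arm --pt "0 0 0 0 0 -10 0.28" --pt "0 0 0 0 0 -15 0.28" --pt "0 0 0 0 0 -25 0.28" --pt "0 0 0 0 0 -30 0.28" --pt "0 0 0 0 0 -40 0.28" --pt "0 0 0 0 0 -20 0.4" --pt "0 0 0 0 0 0 0.4" --pt "0 0 0 0 0 0 0.4"

```text
time_s: 28.65
ee_pos: [570.9, 2.3, 198.6]
ee_rot: [180.0, 0.1, -0.0]
force: [-0.3, -0.4, -0.8]
gripper_width: 36.8
gripper_force: 0.0
```

```bash
python3 - <<'E'
from h import *
f=wrist();s=state();print(s["ee_pos"].round(1),s["ee_rot"].round(2),s["gripper_width"])
cv2.imwrite("pics/w7.png",cv2.resize(f["image"],(800,600)));np.save("w7.npy",f,allow_pickle=True)
plan([((600,290,190),(180,0,45),14)],.4)
E
```

```text
[570.8   2.3 198.1] [ 1.7996e+02  1.4000e-01 -3.0000e-02] 36.35272753461994
[[0,0,-3.2,2.1,-20.6,0.6,0.4],[0,0,-3.2,3.2,-20.4,0.5,0.4],[0,0,-3.2,4.4,-20.1,0.6,0.4],[0,0,-3.3,5.4,-20,0.6,0.4],[0,0.1,-3.2,6.6,-19.5,0.5,0.4],[0,0,-3.2,7.7,-19.2,0.6,0.4],[0,0,-3.2,8.8,-18.7,0.6,0.4],[0,0,-3.2,9.8,-18.2,0.5,0.4]]
[[0,0,-3.2,10.8,-17.6,0.6,0.4],[0,0,-3.3,11.7,-17,0.6,0.4],[0,0,-3.2,12.7,-16.3,0.6,0.4],[0,0,-3.2,13.6,-15.5,0.6,0.4],[0,0,-3.2,14.5,-14.8,0.5,0.4],[0,0,-3.2,15.2,-13.9,0.6,0.4],[0,0,0,0,0,0,0.4],[0,0,0,0,0,0,0.4]]
```

View pics/w7.png

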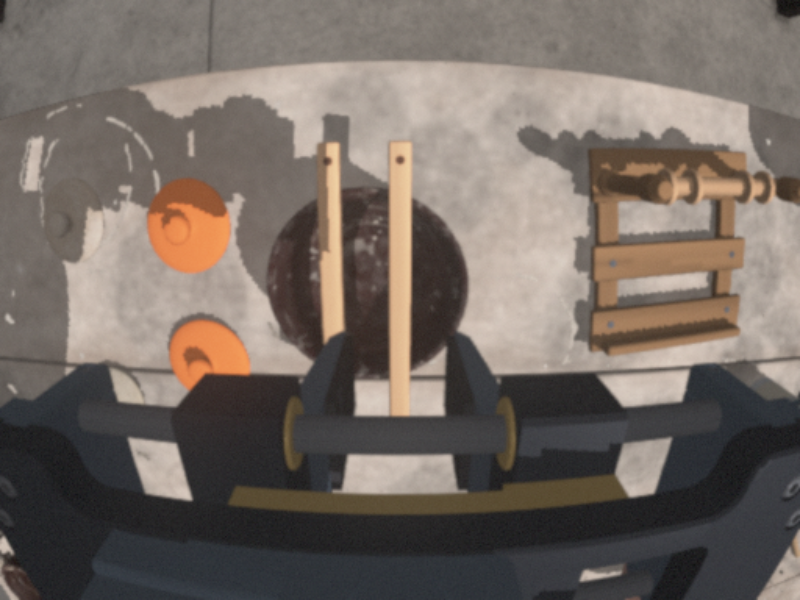

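Both laths lie parallel across the bowl at x≈332 and 400 (bowl edges 268–467). The next target is the large lid.

```bash
python3 - <<'E'
from h import *
plan([((590,298,170),(180,0,30),8)],.4)
E
```

```text
[[0,0,-3.8,2.4,-37,3.5,0.4],[0,0,-3.7,4.8,-36.7,3.5,0.4],[0,0.1,-3.8,7.2,-36.3,3.5,0.4],[0,0,-3.7,9.6,-35.8,3.5,0.4],[0,0,-3.8,11.9,-35.1,3.5,0.4],[0,0,-3.7,14.2,-34.2,3.5,0.4],[0,0,-3.8,16.3,-33.3,3.5,0.4],[0,0,-3.7,18.5,-32,3.5,0.4]]
```

Call:
step_arm --pt "0 0 -3.8 2.5 -37 3.5 0.4" --pt "0 0 -3.7 5 -37 3.5 0.4" --pt "0 0 -3.8 7 -36 3.5 0.4" --pt "0 0 -3.7 10 -36 3.5 0.4" --pt "0 0 -3.8 12 -35 3.5 0.4" --pt "0 0 -3.7 14 -34 3.5 0.4" --pt "0 0 -3.8 16 -33 3.5 0.4" --pt "0 0 -3.7 18.5 -32 3.5 0.4"

```text
time_s: 29.7
ee_pos: [590.5, 298.4, 169.2]
ee_rot: [180.0, 0.2, 30.1]
force: [0.5, 0.1, -0.2]
gripper_width: 36.5
gripper_force: 0.0
```

Call:
step_arm --pt "0 0 0 0 0 0 0.4" --pt "0 0 0 0 0 0 0.4" --pt "0 0 0 0 0 0 0.4" --pt "0 0 0 0 0 0 0.4" --pt "0 0 0 0 0 0 0.4" --pt "0 0 0 0 0 0 0.4" --pt "0 0 0 0 0 0 0.4" --pt "0 0 0 0 0 0 0.4"

```text
time_s: 30.7
ee_pos: [591.1, 297.5, 171.0]
ee_rot: [180.0, 0.0, 30.0]
force: [-0.3, -0.1, -0.3]
gripper_width: 36.1
gripper_force: 0.0
```

```bash
python3 - <<'E'
from h import *
f=wrist();s=state();print(s["ee_pos"].round(1),s["ee_rot"].round(2),s["gripper_width"])
cv2.imwrite("pics/w8.png",cv2.resize(f["image"],(800,600)));np.save("w8.npy",f,allow_pickle=True)
E
```

```text
[591.1 297.5 170.9] [1.7998e+02 4.0000e-02 2.9970e+01] 36.69783081216779
```

View pics/w8.png

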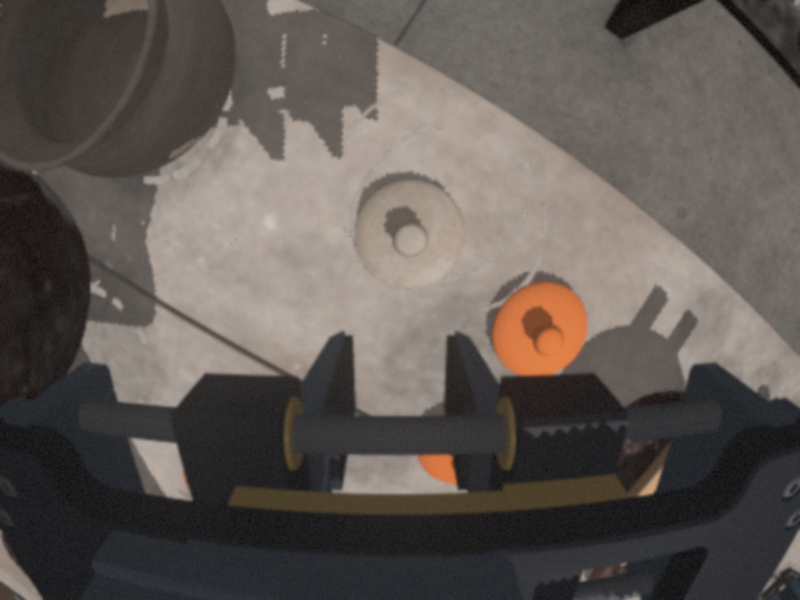

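The large lid's disc spans x 356–464 and y 180–287, with the knob top at (410,238).

```bash
python3 - <<'E'
from h import *
f=np.load("w8.npy",allow_pickle=True).item()
W=onz(f,np.array([(356,235),(464,235),(410,180),(410,287)])*.64,9.5);print(W.round(1),W[:2].mean(0),W[2:].mean(0),np.linalg.norm(W[0]-W[1]),np.linalg.norm(W[2]-W[3]))
k=onz(f,np.array((410,238))*.64,33);print("knob",k.round(1))
c=(W.mean(0)[:2]+k[0,:2])/2;print(c)
plan([((*c,75),(180,0,30),8),((*c,20),(180,0,30),8)],.45)
E
```

```text
[[601.5 340.6   9.5]
 [640.9 272.9   9.5]
 [655.3 326.7   9.5]
 [587.4 287.1   9.5]] [621.20784353 306.7215909    9.5       ] [621.35410843 306.88736268   9.5       ] 78.25910354097255 78.59694845351318
knob [[622.  307.9  33. ]]
[621.64416502 307.36813998]
[[0,0,0,3.9,0.8,12,0.45],[0,0,0,4,0.9,12,0.45],[0,0,0,3.9,0.8,12,0.45],[0,0,0,3.9,0.8,12,0.45],[0,0,0,4,0.9,11.9,0.45],[0,0,0,3.9,0.8,12,0.45],[0,0,0,3.9,0.9,12,0.45],[0,0,0,4,0.8,12,0.45]]
[[0,0,0,0,0,6.9,0.45],[0,0,0,0,0,6.9,0.45],[0,0,0,0,0,6.8,0.45],[0,0,0,0,0,6.9,0.45],[0,0,0,0,0,6.9,0.45],[0,0,0,0,0,6.9,0.45],[0,0,0,0,0,6.8,0.45],[0,0,0,0,0,6.9,0.45]]
```

Call:
step_arm --pt "0 0 0 4 0.8 12 0.45" --pt "0 0 0 4 0.9 12 0.45" --pt "0 0 0 4 0.8 12 0.45" --pt "0 0 0 4 0.8 12 0.45" --pt "0 0 0 4 0.9 12 0.45" --pt "0 0 0 4 0.8 12 0.45" --pt "0 0 0 4 0.9 12 0.45" --pt "0 0 0 3.5 0.8 12 0.45"

```text
time_s: 31.75
ee_pos: [622.0, 307.4, 74.1]
ee_rot: [180.0, 0.0, 30.0]
force: [0.1, 0.8, -0.1]
gripper_width: 40.7
gripper_force: 0.0
```

Call:
step_arm --pt "0 0 0 0 0 7 0.45" --pt "0 0 0 0 0 7 0.45" --pt "0 0 0 0 0 7 0.45" --pt "0 0 0 0 0 7 0.45" --pt "0 0 0 0 0 7 0.45" --pt "0 0 0 0 0 6 0.45" --pt "0 0 0 0 0 6 0.45" --pt "0 0 0 0 0 4 0.45"

```text
time_s: 32.75
ee_pos: [621.6, 307.3, 23.4]
ee_rot: [180.0, 0.1, 30.0]
force: [0.2, 0.4, -1.0]
gripper_width: 41.2
gripper_force: 0.0
```

Call:
step_arm --pt "0 0 0 0 0 3 0.45" --pt "0 0 0 0 0 0 0.45" --pt "0 0 0 0 0 0 0.3" --pt "0 0 0 0 0 0 0.25" --pt "0 0 0 0 0 0 0.22" --pt "0 0 0 0 0 0 0.18" --pt "0 0 0 0 0 0 0" --pt "0 0 0 0 0 0 0" --force 15

```text
time_s: 33.75
ee_pos: [621.8, 307.3, 21.0]
ee_rot: [180.0, 0.0, 30.0]
force: [-0.1, 0.2, 0.5]
gripper_width: 17.9
gripper_force: 15.0
```

```bash
python3 - <<'E'
from h import *
s=state();p=s["ee_pos"];print(p,s["gripper_width"],s["gripper_force"])
plan([(p+[0,0,30],(180,0,30),4),(p+[-3,-20,130],(180,0,30),4),((571.2,24.7,160),(180,0,30),12),((571.2,24.7,125),(180,0,30),4)],0)
E
```

```text
[621.77179914 307.32631859  21.04253694] 17.917553855411377 15.000066153515945
[[0,0,0,0,0,-7.5,0.0],[0,0,0,0,0,-7.5,0.0],[0,0,0,0,0,-7.5,0.0],[0,0,0,0,0,-7.5,0.0],[0,0,0,-3.2,4,-25,0.0],[0,0,0,-3.1,3.9,-25,0.0],[0,0,0,-3.2,4,-25,0.0],[0,0,0,-3.1,4,-25,0.0]]
[[0,0,0,-14.4,17,-0.7,0.0],[0,0,0,-14.3,17,-0.8,0.0],[0,0,0,-14.4,16.9,-0.7,0.0],[0,0,0,-14.4,17,-0.7,0.0],[0,0,0,-14.4,17,-0.8,0.0],[0,0,0,-14.3,17,-0.7,0.0],[0,0,0,-14.4,16.9,-0.7,0.0],[0,0,0,-14.4,17,-0.8,0.0]]
[[0,0,0,-14.3,17,-0.7,0.0],[0,0,0,-14.4,17,-0.7,0.0],[0,0,0,-14.4,17,-0.7,0.0],[0,0,0,-14.3,16.9,-0.8,0.0],[0,0,0,0,0,8.8,0.0],[0,0,0,0,0,8.7,0.0],[0,0,0,0,0,8.8,0.0],[0,0,0,0,0,8.7,0.0]]
```

Call:
step_arm --pt "0 0 0 0 0 -7.5 0" --pt "0 0 0 0 0 -7.5 0" --pt "0 0 0 0 0 -7.5 0" --pt "0 0 0 0 0 -7.5 0" --pt "0 0 0 -3 4 -25 0" --pt "0 0 0 -3 4 -25 0" --pt "0 0 0 -3 4 -25 0" --pt "0 0 0 -3 4 -25 0" --force 20

```text
time_s: 34.75
ee_pos: [619.2, 287.3, 152.1]
ee_rot: [180.0, 0.0, 30.0]
force: [1.0, 1.0, -0.8]
gripper_width: 17.5
gripper_force: 20.0
```

Call:
step_arm --pt "0 0 0 -10 12 -0.7 0" --pt "0 0 0 -14.5 17 -0.7 0" --pt "0 0 0 -14.5 17 -0.7 0" --pt "0 0 0 -14.5 17 -0.7 0" --pt "0 0 0 -14.5 17 -0.7 0" --pt "0 0 0 -14.5 17 -0.7 0" --pt "0 0 0 -14.5 17 -0.7 0" --pt "0 0 0 -14.5 17 -0.7 0"

```text
time_s: 35.75
ee_pos: [587.9, 116.9, 156.7]
ee_rot: [180.0, 0.0, 30.0]
force: [0.1, -0.6, -1.7]
gripper_width: 17.4
gripper_force: 20.0
```

Call:
step_arm --pt "0 0 0 -14.5 17 0 0" --pt "0 0 0 -14.5 17 0 0" --pt "0 0 0 -14.5 17 0 0" --pt "0 0 0 -10 12 0 0" --pt "0 0 0 -5 6 0 0" --pt "0 0 0 0 0 0 0" --pt "0 0 0 0 0 0 0" --pt "0 0 0 0 0 0 0"

```text
time_s: 36.75
ee_pos: [572.1, 30.0, 156.7]
ee_rot: [180.0, 0.0, 30.0]
force: [-0.2, 0.8, -1.3]
gripper_width: 17.8
gripper_force: 20.0
```

```bash
python3 - <<'E'
from h import *
s=state();print(s["ee_pos"].round(1),s["ee_rot"].round(2),s["gripper_width"])
f=wrist();np.save("w9.npy",f,allow_pickle=True);cv2.imwrite("pics/w9.png",cv2.resize(f["image"],(800,600)))
plan([((571.2,24.7,108),(180,0,30),8)],0)
E
```

```text
[572.1  30.  156.7] [1.7998e+02 3.0000e-02 3.0020e+01] 17.80232102087256
[[0,0,0,-0.4,0.5,6.1,0.0],[0,0,0,-0.4,0.5,6.1,0.0],[0,0,0,-0.5,0.5,6,0.0],[0,0,0,-0.4,0.6,6.1,0.0],[0,0,0,-0.4,0.5,6.1,0.0],[0,0,0,-0.4,0.5,6.1,0.0],[0,0,0,-0.4,0.5,6.1,0.0],[0,0,0,-0.4,0.5,6.1,0.0]]
```

View pics/w9.png

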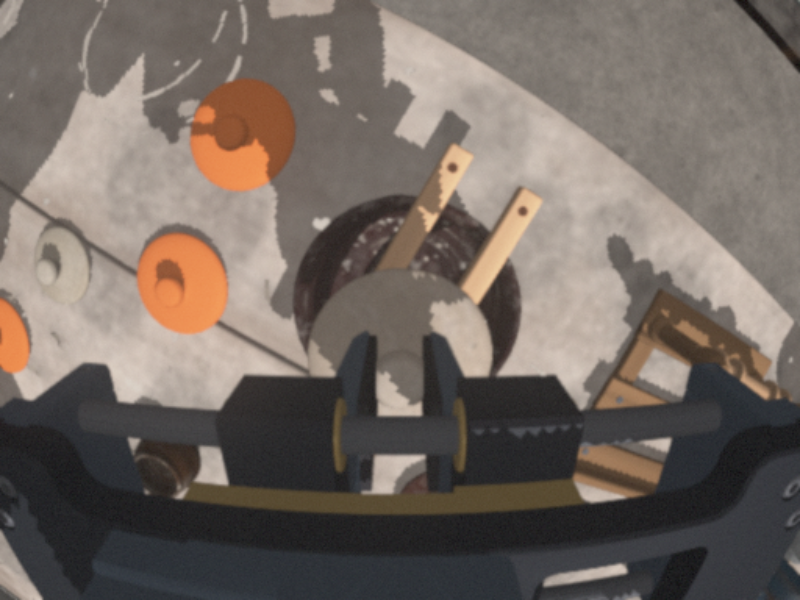

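The lid is held knob-up over both laths, which are undisturbed. I'll lower it slowly.

Call:
step_arm --pt "0 0 0 -0.4 0.5 7 0" --pt "0 0 0 -0.4 0.5 8 0" --pt "0 0 0 -0.5 0.5 8 0" --pt "0 0 0 -0.4 0.6 8 0" --pt "0 0 0 -0.4 0.5 7 0" --pt "0 0 0 -0.4 0.5 5 0" --pt "0 0 0 -0.4 0.5 3.5 0" --pt "0 0 0 -0.4 0.5 2 0"

```text
time_s: 37.8
ee_pos: [571.2, 24.1, 108.1]
ee_rot: [180.0, 0.0, 30.0]
force: [0.1, -0.5, -0.6]
gripper_width: 17.8
gripper_force: 20.0
```

Call:
step_arm --pt "0 0 0 0 0 0.4 0" --pt "0 0 0 0 0 0.4 0" --pt "0 0 0 0 0 0.4 0" --pt "0 0 0 0 0 0.4 0" --pt "0 0 0 0 0 0 0" --pt "0 0 0 0 0 0 0" --pt "0 0 0 0 0 0 0" --pt "0 0 0 0 0 0 0"

```text
time_s: 38.8
ee_pos: [571.2, 24.2, 106.7]
ee_rot: [180.0, 0.0, 30.0]
force: [-0.1, -0.1, -1.8]
gripper_width: 17.5
gripper_force: 20.0
```

Call:
step_arm --pt "0 0 0 0 0 0.3 0" --pt "0 0 0 0 0 0.3 0" --pt "0 0 0 0 0 0 0" --pt "0 0 0 0 0 0 0" --pt "0 0 0 0 0 0 0" --pt "0 0 0 0 0 0 0" --pt "0 0 0 0 0 0 0" --pt "0 0 0 0 0 0 0"

```text
time_s: 39.8
ee_pos: [571.1, 24.2, 106.0]
ee_rot: [180.0, 0.0, 30.0]
force: [-0.7, -0.3, -0.8]
gripper_width: 17.6
gripper_force: 20.0
```

Call:
step_arm --pt "0 0 0 0 0 0.3 0" --pt "0 0 0 0 0 0.3 0" --pt "0 0 0 0 0 0 0" --pt "0 0 0 0 0 0 0" --pt "0 0 0 0 0 0 0" --pt "0 0 0 0 0 0 0" --pt "0 0 0 0 0 0 0" --pt "0 0 0 0 0 0 0"

```text
time_s: 40.8
ee_pos: [571.1, 24.2, 105.4]
ee_rot: [180.0, 0.0, 30.0]
force: [-0.2, -0.3, -2.5]
gripper_width: 17.9
gripper_force: 20.0
```

Call:
step_arm --pt "0 0 0 0 0 0.3 0" --pt "0 0 0 0 0 0.2 0" --pt "0 0 0 0 0 0 0" --pt "0 0 0 0 0 0 0" --pt "0 0 0 0 0 0 0" --pt "0 0 0 0 0 0 0" --pt "0 0 0 0 0 0 0" --pt "0 0 0 0 0 0 0"

```text
time_s: 41.8
ee_pos: [571.1, 24.1, 104.9]
ee_rot: [180.0, 0.0, 30.0]
force: [-0.4, -0.6, -1.3]
gripper_width: 17.6
gripper_force: 20.0
```

Call:
step_arm --pt "0 0 0 0 0 0.3 0" --pt "0 0 0 0 0 0.3 0" --pt "0 0 0 0 0 0 0" --pt "0 0 0 0 0 0 0" --pt "0 0 0 0 0 0 0" --pt "0 0 0 0 0 0 0" --pt "0 0 0 0 0 0 0" --pt "0 0 0 0 0 0 0"

```text
time_s: 42.8
ee_pos: [571.2, 24.2, 104.4]
ee_rot: [180.0, 0.0, 30.0]
force: [-0.5, 0.5, 1.4]
gripper_width: 17.8
gripper_force: 20.0
```

Contact: the force swung from about −1.5 to +1.4 N. Now I'll release and retreat upward.

Call:
step_arm --pt "0 0 0 0 0 0 0.2" --pt "0 0 0 0 0 0 0.22" --pt "0 0 0 0 0 0 0.25" --pt "0 0 0 0 0 0 0.3" --pt "0 0 0 0 0 0 0.4" --pt "0 0 0 0 0 0 0.45" --pt "0 0 0 0 0 0 0.45" --pt "0 0 0 0 0 0 0.45"

```text
time_s: 43.8
ee_pos: [571.1, 24.2, 104.3]
ee_rot: [180.0, 0.0, 30.0]
force: [0.7, 0.5, 0.1]
gripper_width: 41.1
gripper_force: 0.0
```

Call:
step_arm --pt "0 0 0 0 0 -10 0.45" --pt "0 0 0 0 0 -15 0.45" --pt "0 0 0 0 0 -25 0.45" --pt "0 0 0 0 0 -30 0.45" --pt "0 0 0 -20 0 -40 0.45" --pt "0 0 0 -30 0 -30 0.45" --pt "0 0 0 -30 0 0 0.45" --pt "0 0 0 0 0 0 0.45"

```text
time_s: 44.8
ee_pos: [500.9, -16.3, 256.3]
ee_rot: [179.9, -0.1, 29.9]
force: [0.7, 0.2, -0.3]
gripper_width: 41.3
gripper_force: 0.0
```

```bash
python3 - <<'E'
from h import *
f=wrist();s=state();print(s["ee_pos"].round(1),s["force"])
g=grab_frame("side")["image"][150:250,230:360]
a=cv2.resize(f["image"],(460,345));b=cv2.resize(g,(330,254),interpolation=2)
c=np.zeros((345,790,3),np.uint8);c[:,:460]=a;c[:254,460:]=b
cv2.imwrite("pics/w10.png",c);np.save("w10.npy",f,allow_pickle=True)
E
```

```text
[501.9 -15.8 255.7] [ 0.01371909  0.12245004 -1.25681399]
```

View pics/w10.png

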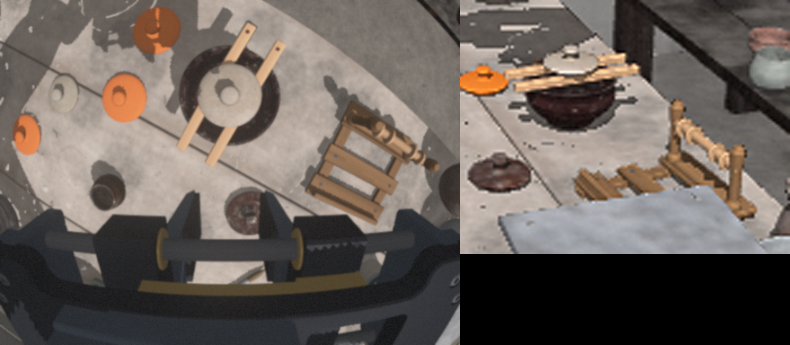

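The lid rests flat, knob up, on both parallel laths and centred on the bowl: lid at (229,96), bowl at about (230,96). The small lid and the dark lid look undisturbed, so I'll hand in.

```bash
python3 -c "
from workcell import *
print(job_done())"
```

```text
the job is handed in; nothing more can be done
None
```

The job is handed in after about 45 s: both laths lie parallel across the bowl about 45 mm apart, and the large lid rests knob up on them over the middle; the last pictures show the bowl, small lid and dark lid undisturbed, and the arm never went near the tin.

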